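Isolate the bench outlet and put its plug in the lockout tray

ROBOT

A 7-joint arm with a two-finger parallel gripper is mounted at the origin on the work surface. World frame = base frame: x ahead of the robot, y to its left, z up, the work surface at z = 0. Lengths are in mm, angles in degrees, forces in N, time in s.
With the tool pointing down it reaches from about 425 to 875 mm from the base axis. Payload 8.4 kg.
Tool frame: the origin (TCP) lies at the very end of the fingers, on their centre line; the grasp point (between the pads) lies 19 mm behind it (bot.grip_depth is the distance from the TCP to the grasp point, in mm); z points along the fingers, y is the direction in which the jaws open and shut (so a half turn about z gives the same grasp; the last joint's range is limited). The gripper opens to 85 mm and grips with 20 to 120 N. Pads are 22 mm wide; open, the fingers measure 114 mm over their backs; the gripper's body (76 mm by 85 mm) begins 54 mm behind the grasp point. The pads swing forward as they close: fully open they stand 13 mm farther back than shut.
Start: joints at [66.108, 19.091, 2.286, 83.961, -0.768, 76.965, -3.352], TCP at [203.088, -617.43, 231.308] pointing down, gripper open.
Joint ranges: [-147.57, 147.57], [-21.85, 119.76], [-74.77, 79.35], [14.55, 137.4], [-85.83, 265.84], [4.83, 119.75], [-152.11, 152.11]. Speed limits (degrees/s): [127.2, 127.2, 159.86, 159.86, 180, 180, 180].

INTERFACE

Orientations are given as a 3x3 rotation matrix whose columns are the frame's x, y, z axes.
In Python, from rig import bot gives the robot as it stands.
- The arm moves only by the tool play_rows, never from a script. Its argument "rows" is a list of rows, each a list of 6 numbers: the shift along the tool's x, y, z as a fraction of full scale, then the turn, a rotation vector about the tool's x, y, z as a fraction of full scale. A call has 1 to 8 rows; each row shifts and turns the commanded pose from where the row before left it, along the tool's axes as they then stand; what a row does not reach is not made up. Full scale, the value 1, is 500 mm for a shift and 90 degrees for a turn. A row lasts 1/12 s, in which the tool goes at most 41.7 mm and 7.16 degrees, less where a joint would pass 70% of its speed; a pose out of reach is approached as far as the arm can. A call with a number of a shift or a turn outside -1 to 1 is refused whole. A call with a gripper value outside its range is refused whole. "jaw" is the opening, from 0 (shut) to 1 (fully open), set as the call begins (left out, the last holds). The fingers move at their own pace and stop on an object; the grip force is fixed at half the most. Time passes only in rows, so rows that do not move let the fingers close. It gives the time, the measured TCP pose, the force and the opening at its end, in the units of the state.
- bot.observe(): the state, without advancing time (a new reading comes with each control period).
- bot.capture(name): name is "side" or "top"; returns a dict with "image" (420x560x3 uint8, red, green, blue), "mtx" (3x3 intrinsics, pixels), "cam_to_world" (4x4, takes a point from camera to world coordinates). Camera axes: x right, y up, looking along -z (the intrinsics and any distortion apply to the point x, -y, -z); pixel columns grow to the right and rows downward; lengths in mm; the calibration is good to about 2 mm. A picture is of the moment at which its call begins. There is no depth.
- bot.hand_in(): hands the job in, once; it reports no verdict.
The state is a dict: "t": time; "joint_pos": joint angles; "joint_velocities": joint speeds; "tau": joint torques, N m; "ee_pos": TCP position; "eef_rot": TCP orientation; "wrist_force": force on the tool from outside, world axes, zero at the start; "wrist_torque": the same for the moment, N m; "grip_width": finger opening in mm.
Only numpy, scipy, OpenCV 4.12 (cv2) and the standard library are available. Lean on these libraries where they do the work, as an engineer would, in place of code of your own. Each camera call takes 0.05 s, during which the arm holds its last target.

TASK

Lock out the yellow bench power box: first push its switch lever all the way over to off (away from the robot), then pull the red plug straight up out of its socket against the spring catch and set it down standing upright on its foot in the green lockout tray, beside the padlock. Do not drop it, leave the blue plug fully home in its socket, and leave everything else on the bench where it is.

Things in the scene. Friction and masses are not known exactly. Their poses are not given: they have to be found in the camera images.
- power_box: Yellow box fixed to the bench, left or right of the tray, 150 (its x) by 290 (y) by 90 mm high; origin at the centre of its underside, x away from the robot, z up, turned up to 0.3 rad either way. On top, at its x = 0: plug sockets at y = +85 mm and y = 0 (which holds the red plug and which the blue varies), switch lever at y = -105 mm.
- switch (a joint): Lever angle (rad): 0 = leaning to the box's -x (towards the robot), on; 1.0 = leaning fully to its +x, off; starts at 0 to 0.12. The pivot, along the box's y, is 112 mm above the bench at the box's (0, -105 mm), on a grey block 70 (x) by 50 (y) by 25 mm high. Light friction, about 1 N at the ball; it stays where it is left.
- switch_tip (a point): Centre of the black ball, 26 mm across, at the end of the 80 mm lever (10 mm steel rod); 182 mm above the bench at either end of the swing and 192 mm midway, 38 mm from the pivot in the box's -x when on, +x when off.
- red_plug_grip (a point): Centre of the red plug's upright grip bar: 24 mm thick along the plug's x (pinch it here), 60 mm along y, 48 mm tall, top 24 mm above this point, on a red flange 52 x 66 x 8 mm whose underside is 32 mm below it. Seated, the flange lies on the box's top (this point 122 mm above the bench) and the axes are parallel to the box's. Loose, about 0.25 kg.
- red_plug_foot (a point): Centre of the red plug's flat foot, the underside of its black shank 36 (x) x 50 (y) x 44 mm long below the flange; 76 mm below the grip point; the plug stands on it. Seated it is 46 mm above the bench. Two spring catches grip the shank: a straight upward pull of about 10 to 20 N frees it in the first 7 mm; after 44 mm the foot is out of the socket.
- blue_plug_grip (a point): Grip point of the blue plug, the same make as the red one; to be left fully home in its socket.
- blue_plug_foot (a point): Centre of the blue plug's foot, 76 mm below its grip point; 46 mm above the bench when seated.
- tray: Open green lockout tray, fixed to the bench, 170 (its x) by 250 (its y) by 30 mm high, walls and floor 4 mm thick; origin at the centre of its underside, z up, turned up to 0.3 rad either way. A brass padlock lies in its -y half, the +y half is empty.
- padlock: Loose brass padlock lying in the tray's -y half, 45 (x) by 50 (y) by 22 mm high, with a steel shackle reaching to 59 mm in its +x; origin at the centre of the underside of its body.
Things that resemble listed ones, but are neither listed nor needed, are in the scene too. There is more than one size of the part that bears red_plug_grip; the job needs the middle-sized.

How it is judged (in metres and radians):
On the way, in this order (a step that is already met when the one before it is completed fails the run):
1. the switch lever is pushed over to off while the red plug is still home (value of joint switch above 0.85 rad and z of red_plug_foot in the frame of power_box below 0.054 m), for 0.2 s.
2. the red plug is pulled right out of its socket (z of red_plug_foot in the frame of power_box above 0.095 m), for 0.1 s.
At the end, for the whole second after the job is handed in: The lever is at 0.85 rad or more (off); the red plug stands in the tray, inside its walls, its foot within about 8 mm of the tray's floor, tilted less than 0.15 rad, at rest and released; the blue plug is in its socket, raised less than 8 mm (value of joint switch above 0.85 rad and x of red_plug_grip in the frame of tray between -0.075 and 0.075 m and y of red_plug_grip in the frame of tray between -0.115 and 0.115 m and z of red_plug_foot in the frame of tray below 0.012 m and angle between red_plug_grip's own z axis and vertical below 0.15 rad and linear speed of red_plug below 0.03 m/s and z of blue_plug_foot in the frame of power_box below 0.054 m); the robot touches nothing.
It fails at once if the red plug is raised more than 10 mm while the switch is still on (value of joint switch below 0.8 rad and z of red_plug_foot in the frame of power_box above 0.056 m).
It fails at once if the blue plug is lifted 8 mm or more (distance of blue_plug_grip from where it was at the start of the episode above 0.008 m).
It fails at once if the red plug is dropped (falls faster than 0.9 m/s, a drop of some 40 mm, out of the fingers) (linear speed of red_plug above 0.9 m/s and contact force between the fingers and red_plug below 0.05 N).
It fails at once if the padlock or another thing on the bench is shifted more than 30 mm (distance of any of padlock, hammer, big_ring, small_ring, bucket, jar, wrench from where it was at the start of the episode above 0.03 m).
It also fails if it takes over 64 s, if anything falls off the work surface, if the arm or the gripper's body presses on something with over 40 N, if the wrist force passes 120 N, or if a joint passes its speed limit or range.

## Working session

There is one attempt and no reset: what is moved stays moved. The work goes in short steps, Python scripts to look and compute and a tool call to move; the robot and the scene stay as the last step left them, time stands still between calls to the robot, and variables do not carry over. Pictures are saved under pics/ and viewed, and the job is handed in when it is done.

Besides the shell and the picture viewer there is one more tool, called after ">>>" as name(argument=value, ...), one argument or row to a line, values as JSON. play_rows: Moves the arm, as the interface text tells. Shift numbers are shares of 500 mm and turn numbers shares of 90 degrees, none past 1 either way. Its arguments: {"type":"object","properties":{"rows":{"type":"array","items":{"type":"array","items":{"type":"number","minimum":-1,"maximum":1}}},"jaw":{"type":"number"}},"required":["rows"]}

```bash
mkdir -p pics; ls; python3 - <<'E'
from rig import bot
import cv2,numpy as np,pickle
s=bot.observe();print(s)
for n in("side","top"):
    c=bot.capture(n);cv2.imwrite(f"pics/{n}0.png",c["image"][:,:,::-1]);print(n,c["mtx"],c["cam_to_world"],[k for k in c])
    pickle.dump(c,open(f"{n}0.pkl","wb"))
E
```

```text
pics
{'t': 0.0, 'joint_pos': array([66.10810117, 19.1340421 ,  2.28486334, 84.01129999, -0.76749649,
       76.96678435, -3.35234752]), 'joint_velocities': array([-0.01012169, -0.00550682, -0.05218229,  0.03763014,  0.05642461,
        0.05048394,  0.04846863]), 'tau': array([-1.79528715e-04, -6.58539820e+01,  1.36497639e+00, -4.05546355e+01,
        1.66342291e-02,  1.27237692e-02,  5.34472383e-05]), 'ee_pos': array([ 202.92749534, -617.01998142,  230.39352728]), 'eef_rot': array([[ 9.49936921e-01,  3.12441086e-01, -6.42784740e-04],
       [ 3.12441724e-01, -9.49935642e-01,  1.56405949e-03],
       [-1.21927689e-04, -1.68659063e-03, -9.99998570e-01]]), 'wrist_force': array([-0.20043297,  0.32235764, -0.13199712]), 'wrist_torque': array([ 0.01517084, -0.0155656 ,  0.00362785]), 'grip_width': 85.51532774194729}
side [[401.28180224   0.         284.66394969]
 [  0.         401.28180224 204.52088577]
 [  0.           0.           1.        ]] [[ 9.99406618e-01  1.27803289e-02 -3.19855565e-02  5.76934642e+02]
 [-3.10714048e-02  7.35280079e-01 -6.77050791e-01 -5.50189642e+02]
 [ 1.48654107e-02  6.77642877e-01  7.35240879e-01  6.83503570e+02]
 [ 0.00000000e+00  0.00000000e+00  0.00000000e+00  1.00000000e+00]] ['image', 'mtx', 'cam_to_world']
top [[458.94471844   0.         281.52134339]
 [  0.         458.94471844 215.96315078]
 [  0.           0.           1.        ]] [[ 9.58981089e-02  9.74264251e-01 -2.03991965e-01  3.60276563e+02]
 [-9.95390455e-01  9.36194230e-02 -2.08145710e-02 -3.16146839e+01]
 [-1.18128231e-03  2.05047733e-01  9.78751261e-01  1.30125780e+03]
 [ 0.00000000e+00  0.00000000e+00  0.00000000e+00  1.00000000e+00]] ['image', 'mtx', 'cam_to_world']
```

View pics/side0.png

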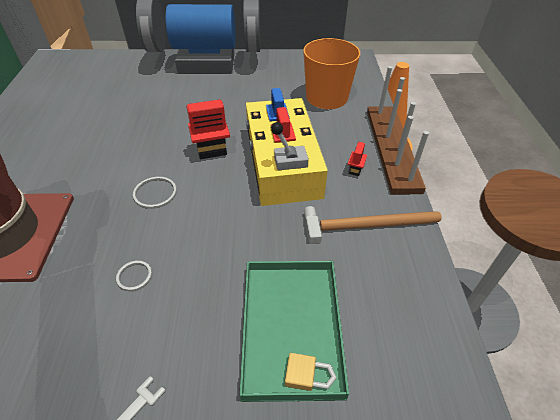

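View pics/top0.png

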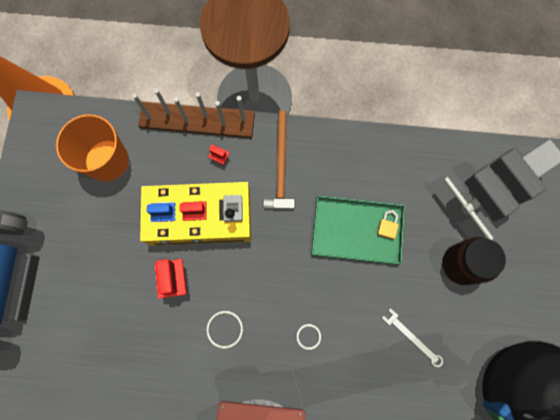

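```bash
cat > h.py <<'E'
import numpy as np,cv2,pickle
def ray(c,u,v):
    K=c["mtx"];T=c["cam_to_world"]
    d=np.array([(u-K[0,2])/K[0,0],-(v-K[1,2])/K[1,1],-1.]);return T[:3,3],T[:3,:3]@d
def onz(c,u,v,z):
    o,d=ray(c,u,v);return o+d*(z-o[2])/d[2]
def tri(c1,p1,c2,p2):
    A=[];b=[]
    o1,d1=ray(c1,*p1);o2,d2=ray(c2,*p2)
    s=np.linalg.lstsq(np.array([d1,-d2]).T,o2-o1,rcond=None)[0]
    a,b=o1+s[0]*d1,o2+s[1]*d2
    return (a+b)/2,np.linalg.norm(a-b)
def proj(c,p):
    T=c["cam_to_world"];q=T[:3,:3].T@(np.array(p,float)-T[:3,3]);K=c["mtx"]
    return K[0,0]*q[0]/-q[2]+K[0,2],K[1,1]*-q[1]/-q[2]+K[1,2]
E
python3 - <<'E'
import pickle,cv2
t=pickle.load(open("top0.pkl","rb"))["image"][:,:,::-1];s=pickle.load(open("side0.pkl","rb"))["image"][:,:,::-1]
cv2.imwrite("pics/tb.png",cv2.resize(t[170:270,130:260],None,fx=6,fy=6,interpolation=cv2.INTER_CUBIC))
cv2.imwrite("pics/sb.png",cv2.resize(s[80:210,230:350],None,fx=4.5,fy=4.5,interpolation=cv2.INTER_CUBIC))
cv2.imwrite("pics/tt.png",cv2.resize(t[180:280,290:420],None,fx=6,fy=6,interpolation=cv2.INTER_CUBIC))
E
```

```text
(no output)
```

View pics/tb.png

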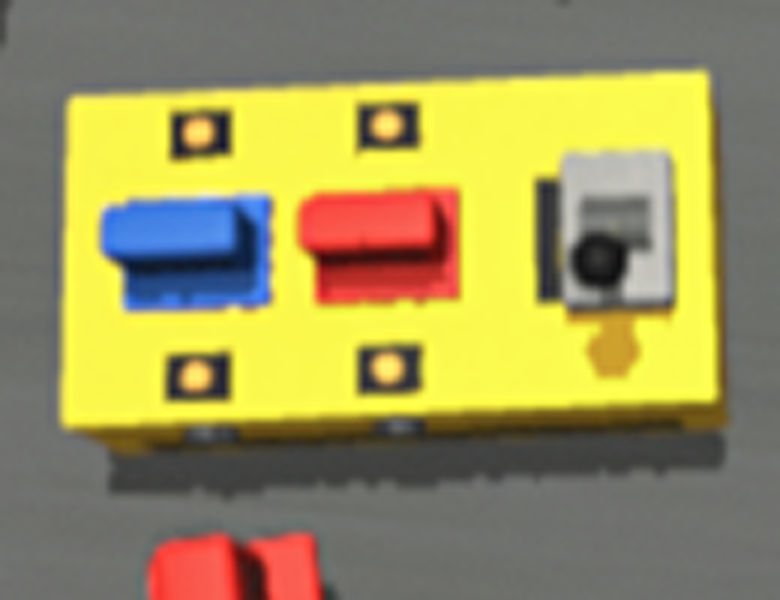

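View pics/sb.png

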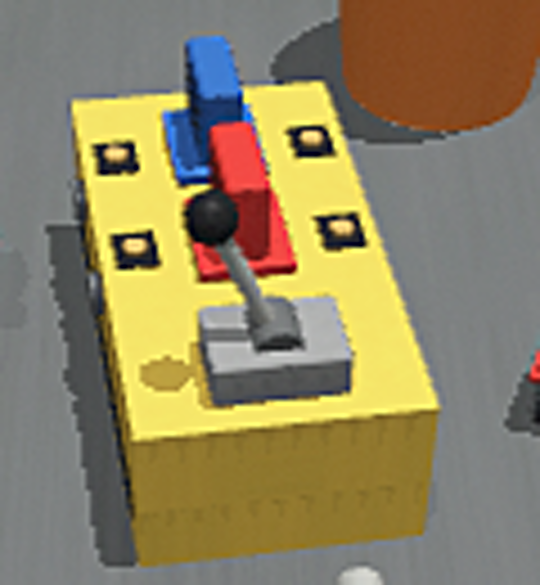

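View pics/tt.png

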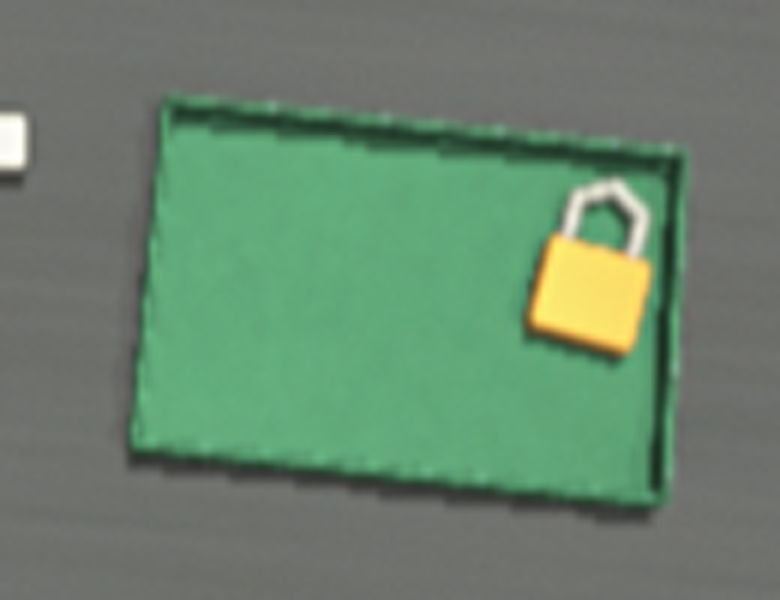

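```bash
cat > m.py <<'E'
from h import *
t=pickle.load(open("top0.pkl","rb"));s=pickle.load(open("side0.pkl","rb"))
def up(px,py,f,u0,v0): return ((px+.5)/f-.5+u0,(py+.5)/f-.5+v0)
B=[onz(t,*up(x,y,6,130,170),90)[:2] for x,y in((69,95),(710,70),(718,402),(62,428))]
B=np.array(B);print("box",B.round(1),[np.linalg.norm(B[i]-B[i-1]).round(1) for i in range(4)],B.mean(0).round(1))
Bs=np.array([onz(s,*up(x,y,4.5,230,80),90)[:2] for x,y in((72,101),(325,83),(438,408),(131,440))])
print("box side",Bs.round(1),[np.linalg.norm(Bs[i]-Bs[i-1]).round(1) for i in range(4)],Bs.mean(0).round(1))
T=np.array([onz(t,*up(x,y,6,290,180),30)[:2] for x,y in((163,97),(686,148),(661,507),(130,452))])
print("tray",T.round(1),[np.linalg.norm(T[i]-T[i-1]).round(1) for i in range(4)],T.mean(0).round(1))
for n,Q in(("box",B),("boxs",Bs),("tray",T)):
    ey=(Q[0]+Q[3]-Q[1]-Q[2]) if n!="boxs" else (Q[0]+Q[1]-Q[2]-Q[3]); print(n,"yaw",np.degrees(np.arctan2(-ey[0],ey[1])).round(2), np.degrees(np.arctan2(*( (Q[0]+Q[1]-Q[2]-Q[3]) if n!="boxs" else (Q[1]+Q[2]-Q[0]-Q[3]))[::-1])).round(2))
print("ball",tri(t,up(599,262,6,130,170),s,up(213,217,4.5,230,80)))
# red bar top corners, top view z=146
R=np.array([onz(t,*up(x,y,6,130,170),146)[:2] for x,y in((303,197),(434,192),(437,246),(303,250))]);print("redtop",R.round(1),R.mean(0).round(1))
print("redtop tri",tri(t,up(434,192,6,130,170),s,up(268,183,4.5,230,80)))
hsv=cv2.cvtColor(t["image"],cv2.COLOR_RGB2HSV)
m=cv2.inRange(hsv,(20,80,170),(35,255,255));m[:170]=0;m[270:]=0;m[:,265:]=0
c=max(cv2.findContours(m,0,2)[0],key=cv2.contourArea);r=cv2.minAreaRect(c);print(r, onz(t,*r[0],90).round(1))
E
python3 m.py
```

```text
box [[661.  384.8]
 [700.7  95.1]
 [548.5  74.6]
 [508.9 363.6]] [np.float64(153.5), np.float64(292.3), np.float64(153.6), np.float64(291.7)] [604.7 229.5]
box side [[511.6 363.6]
 [660.5 381.3]
 [698.5  96.6]
 [549.6  76.3]] [np.float64(289.8), np.float64(149.9), np.float64(287.3), np.float64(150.2)] [605.1 229.5]
tray [[ 693.6  -99.1]
 [ 692.4 -347.9]
 [ 521.1 -343.4]
 [ 523.   -97.5]] [np.float64(170.6), np.float64(248.8), np.float64(171.4), np.float64(246.0)] [ 607.5 -222. ]
box yaw 7.8 7.81
boxs yaw 7.56 7.28
tray yaw -0.36 -1.01
ball (array([588.4055811 , 121.99628739, 185.2674884 ]), np.float64(2.115325373292193))
redtop [[611.6 257.8]
 [619.2 201.8]
 [595.7 197.4]
 [588.4 254.5]] [603.7 227.8]
redtop tri (array([618.65508198, 201.46071465, 147.41227488]), np.float64(0.4639417475990251))
((193.86260986328125, 211.0655059814453), (55.435672760009766, 109.95207977294922), 87.70938873291016) [603.5 231.3  90. ]
```

Top view: box top corners match 150×290 in both views. The centre is about (605, 229.5) and yaw about 7.7°. The red plug (the middle-sized one) is at the box's y=0, blue at +85, and the lever ball at about (588, 122, 185). The tray centre is about (607, -222), yaw about -0.7°. I'll sweep the arm over at the current height with the fingers shut.

>>> play_rows(
  rows=[
    [0.075, 0, 0, 0, 0, -0.0368],
    [0.075, 0, 0, 0, 0, -0.0368],
    [0.075, 0, 0, 0, 0, -0.0368],
    [0.075, 0, 0, 0, 0, -0.0368],
    [0.075, 0, 0, 0, 0, -0.0368],
    [0.075, 0, 0, 0, 0, -0.0368],
    [0.075, 0, 0, 0, 0, -0.0368],
    [0.075, 0, 0, 0, 0, -0.0368],
  ],
  jaw=0,
)

```text
t: 0.77
ee_pos: [462.4, -468.4, 230.7]
eef_rot: [[0.709, 0.705, -0.001], [0.705, -0.709, 0.001], [-0.0, -0.001, -1.0]]
wrist_force: [1.0, -0.2, 0.0]
grip_width: -0.2
```

>>> play_rows(
  rows=[
    [0.075, 0, 0, 0, 0, -0.0368],
    [0.075, 0, 0, 0, 0, -0.0368],
    [0.075, 0, 0, 0, 0, -0.0368],
    [0.075, 0, 0, 0, 0, -0.0368],
    [0.075, 0, 0, 0, 0, -0.0368],
    [0.075, 0, 0, 0, 0, -0.0368],
    [0.075, 0, 0, 0, 0, -0.0368],
    [0.075, 0, 0, 0, 0, -0.0368],
  ],
)

```text
t: 1.43
ee_pos: [626.7, -220.6, 230.8]
eef_rot: [[0.32, 0.948, -0.001], [0.948, -0.32, 0.0], [0.0, -0.001, -1.0]]
wrist_force: [1.3, -0.3, 0.6]
grip_width: 0.0
```

>>> play_rows(
  rows=[
    [0.07, -0.02, 0, 0, 0, -0.0368],
    [0.07, -0.02, 0, 0, 0, -0.0368],
    [0.07, -0.02, 0, 0, 0, -0.0368],
    [0.07, -0.02, 0, 0, 0, -0.0368],
    [0.07, -0.02, 0, 0, 0, -0.0368],
    [0.07, -0.02, 0, 0, 0, -0.0368],
    [0.07, -0.02, 0, 0, 0, -0.0368],
    [0.06, -0.02, 0, 0, 0, -0.0368],
  ],
)

```text
t: 2.1
ee_pos: [581.8, 60.9, 231.0]
eef_rot: [[-0.138, 0.99, -0.001], [0.99, 0.138, 0.001], [0.001, -0.0, -1.0]]
wrist_force: [0.7, 0.3, 0.0]
grip_width: 0.2
```

```bash
cat > go.py <<'E'
from rig import bot
from h import *
def delta(x,y,z,head):
    s=bot.observe();R=s["eef_rot"];d=R.T@(np.array([x,y,z])-s["ee_pos"])
    h=np.radians(head);Rt=np.array([[np.cos(h),np.sin(h),0],[np.sin(h),-np.cos(h),0],[0,0,-1]])
    r=cv2.Rodrigues(R.T@Rt)[0].ravel()
    print(s["t"],s["ee_pos"].round(1),"shift mm",d.round(1),"frac",(d/500).round(4),"turn frac",(np.degrees(r)/90).round(4),"F",s["wrist_force"].round(1),"w",round(s["grip_width"],1))
E
python3 -c "
from go import *
delta(535,114,231,97.7)"
```

```text
2.1 [581.8  60.9 231. ] shift mm [ 59.1 -39.    0. ] frac [ 1.182e-01 -7.790e-02  1.000e-04] turn frac [-0.0003 -0.0004  0.0028] F [0.7 0.3 0. ] w 0.2
```

>>> play_rows(
  rows=[
    [0, -0.05, 0, 0, 0, 0],
    [0.04, -0.03, 0, 0, 0, 0],
    [0.04, 0, 0, 0, 0, 0],
    [0.038, 0, 0, 0, 0, 0],
    [0, 0, 0.04, 0, 0, 0],
    [0, 0, 0.04, 0, 0, 0],
    [0, 0, 0.042, 0, 0, 0],
    [0, 0, 0, 0, 0, 0],
  ],
)

```text
t: 2.77
ee_pos: [532.8, 110.5, 166.3]
eef_rot: [[-0.134, 0.991, -0.006], [0.991, 0.134, -0.001], [-0.0, -0.006, -1.0]]
wrist_force: [-0.1, -0.3, -0.9]
grip_width: -0.1
```

```bash
python3 - <<'E'
from go import *
delta(619.1+10*.991,125.4+1.3,170,97.7)
for n in("side","top"):
    c=bot.capture(n);pickle.dump(c,open(n+"1.pkl","wb"))
    i=c["image"][:,:,::-1];i=i[60:220,200:360] if n=="side" else i[140:300,120:280]
    cv2.imwrite(f"pics/{n}1.png",cv2.resize(i,None,fx=3.5,fy=3.5))
E
python3 -c "
import cv2,numpy as np
cv2.imwrite('pics/b1.png',cv2.resize(np.hstack([cv2.imread('pics/side1.png'),cv2.imread('pics/top1.png')]),(800,400)))"
```

```text
2.7667 [532.8 110.5 166.3] shift mm [ 3.2 97.5 -4.3] frac [ 0.0064  0.1951 -0.0087] turn frac [-0.004   0.0001  0.0001] F [-0.1 -0.3 -0.9] w -0.1
```

View pics/b1.png

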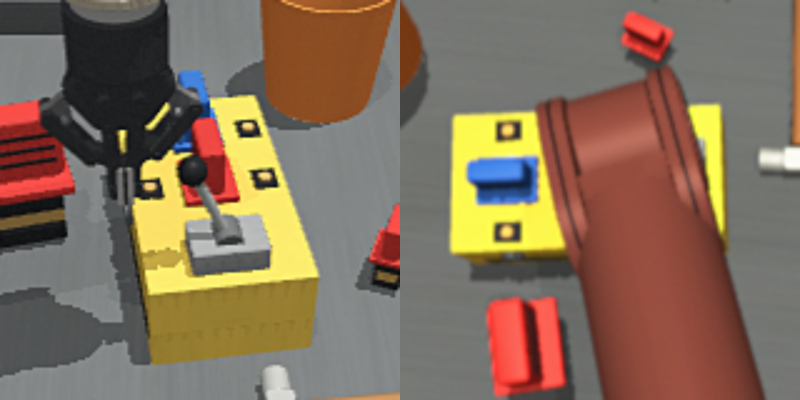

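Side view: the closed fingers stand left of the black ball, with the tip at about (125, 205) and the ball at about (193, 170). Next I push along the box's +x.

>>> play_rows(
  rows=[
    [0.006, 0.02, -0.006, 0, 0, 0],
    [0, 0.024, 0, 0, 0, 0],
    [0, 0.024, 0, 0, 0, 0],
    [0, 0.024, 0, 0, 0, 0],
    [0, 0.024, 0, 0, 0, 0],
    [0, 0.024, 0, 0, 0, 0],
    [0, 0.024, 0, 0, 0, 0],
    [0, 0.016, 0, 0, 0, 0],
  ],
)

```text
t: 3.53
ee_pos: [625.3, 126.2, 174.8]
eef_rot: [[-0.133, 0.991, 0.001], [0.991, 0.133, 0.0], [0.0, 0.001, -1.0]]
wrist_force: [-1.0, 0.4, -1.2]
grip_width: 0.0
```

>>> play_rows(
  rows=[
    [0, 0.01, 0, 0, 0, 0],
    [0, 0.006, 0, 0, 0, 0],
    [0, 0, 0, 0, 0, 0],
  ],
)

```text
t: 3.78
ee_pos: [631.9, 127.3, 173.7]
eef_rot: [[-0.134, 0.991, -0.0], [0.991, 0.134, 0.0], [0.0, -0.0, -1.0]]
wrist_force: [-0.1, -0.3, 1.1]
grip_width: 0.1
```

```bash
cat > snap.py <<'E'
import sys
from go import *
k=sys.argv[1];su,sv,tu,tv=map(int,sys.argv[2:6]);o=[]
for n,u,v in(("side",su,sv),("top",tu,tv)):
    c=bot.capture(n);pickle.dump(c,open(n+k+".pkl","wb"))
    o.append(cv2.resize(c["image"][v:v+160,u:u+160,::-1],(400,400),interpolation=cv2.INTER_CUBIC))
cv2.imwrite(f"pics/b{k}.png",np.hstack(o))
E
python3 snap.py 2 200 60 120 140;python3 -c "
from go import *
delta(619.1+15*.991,125.4+1.3,170,97.7)"
```

```text
3.8833 [631.8 127.3 173.8] shift mm [-0.9  2.   3.8] frac [-0.0017  0.0041  0.0075] turn frac [ 0.0003  0.     -0.    ] F [-1.  -0.1 -0.2] w 0.2
```

View pics/b2.png

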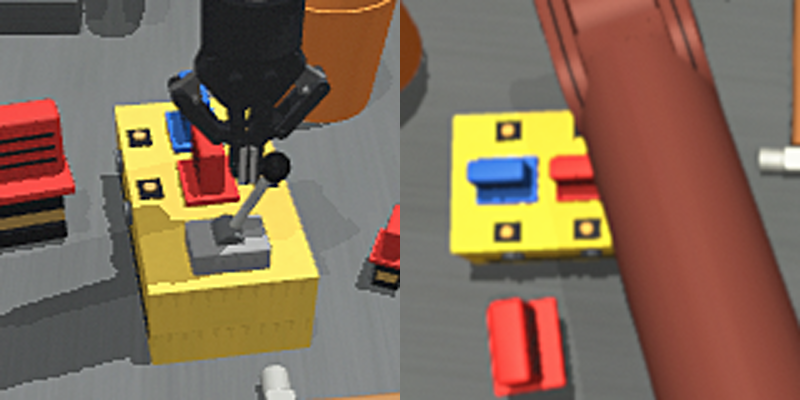

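```bash
python3 - <<'E'
from h import *
s=pickle.load(open("side2.pkl","rb"))
for q in(.7,.8,.85,.9,.95,1.):
    a=q-.5;p=np.array([619.1,125.4,112])+80*np.sin(a)*np.array([.991,.134,0])+np.array([0,0,80*np.cos(a)]);print(q,np.round(proj(s,p),1))
im=s["image"][105:140,295:325].max(2)<45
im=s["image"].max(2).astype(int)
m=(im<50).astype(np.uint8);m[:,:302]=0;m[:,325:]=0;m[:112]=0;m[135:]=0
n,l,st,ce=cv2.connectedComponentsWithStats(m);print(st,ce)
E
```

```text
0.7 [299.  124.1]
0.8 [302.7 124.6]
0.85 [304.5 125. ]
0.9 [306.2 125.4]
0.95 [307.9 125.9]
1.0 [309.5 126.5]
[[     0      0    560    420 235002]
 [   302    112     15     23    198]] [[279.47582574 209.57317385]
 [308.19191919 122.65151515]]
```

>>> play_rows(
  rows=[
    [0, 0.008, 0, 0, 0, 0],
    [0, 0.006, 0, 0, 0, 0],
    [0, 0, 0, 0, 0, 0],
    [0, 0, 0, 0, 0, 0],
  ],
)

```text
t: 4.22
ee_pos: [633.5, 127.6, 173.1]
eef_rot: [[-0.135, 0.991, -0.011], [0.991, 0.135, -0.003], [-0.002, -0.011, -1.0]]
wrist_force: [-27.2, -5.3, 14.8]
grip_width: -0.2
```

Ball at the end stop: 27 N, and the pixel column fits about 1.0 rad. I'll back off and go above the red plug.

>>> play_rows(
  rows=[
    [0, -0.025, 0, 0, 0, 0],
    [0, -0.025, 0, 0, 0, 0],
    [0, 0, -0.05, 0, 0, 0],
    [0, 0, -0.05, 0, 0, 0],
    [0.05, 0, 0, 0, 0, 0],
    [0.05, 0, 0, 0, 0, 0],
    [0.05, 0, 0, 0, 0, 0],
    [0.05, 0, 0, 0, 0, 0],
  ],
  jaw=0,
)

```text
t: 4.88
ee_pos: [600.6, 224.9, 224.0]
eef_rot: [[-0.133, 0.991, 0.001], [0.991, 0.133, 0.0], [0.0, 0.001, -1.0]]
wrist_force: [0.8, 0.3, 0.0]
grip_width: 0.3
```

>>> play_rows(
  rows=[
    [0, 0, 0, 0, 0, 0],
    [0, 0, 0, 0, 0, 0],
    [0, 0, 0, 0, 0, 0],
  ],
  jaw=1,
)

```text
t: 5.13
ee_pos: [600.9, 223.4, 223.4]
eef_rot: [[-0.134, 0.991, 0.001], [0.991, 0.134, -0.0], [-0.001, 0.0, -1.0]]
wrist_force: [-0.7, 0.1, 0.3]
grip_width: 35.8
```

```bash
python3 -c "
from go import *
delta(604.5,229,106,97.7)"; python3 snap.py 3 200 60 120 140
```

```text
5.1333 [600.9 223.4 223.4] shift mm [  5.1   4.3 117.4] frac [0.0102 0.0086 0.2349] turn frac [ 0.0003  0.0003 -0.0001] F [-0.7  0.1  0.3] w 35.8
```

View pics/b3.png

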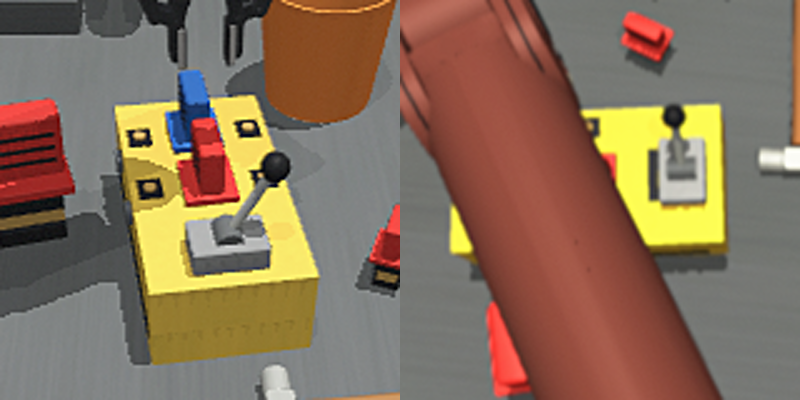

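Lever is leaning away (ball at about (275, 168) in the side crop) and the plug is still home. Aligning and lowering.

>>> play_rows(
  rows=[
    [0.01, 0.009, 0, 0, 0, 0],
    [0, 0, 0, 0, 0, 0],
    [0, 0, 0.05, 0, 0, 0],
    [0, 0, 0.05, 0, 0, 0],
    [0, 0, 0.05, 0, 0, 0],
    [0, 0, 0.045, 0, 0, 0],
    [0, 0, 0.034, 0, 0, 0],
    [0, 0, 0, 0, 0, 0],
  ],
)

```text
t: 5.9
ee_pos: [602.6, 228.1, 104.7]
eef_rot: [[-0.134, 0.991, -0.006], [0.991, 0.133, -0.002], [-0.001, -0.006, -1.0]]
wrist_force: [-0.7, -0.4, -0.5]
grip_width: 85.6
```

```bash
python3 -c "
from go import *
delta(604.5,229,106,97.7)"; python3 snap.py 4 200 60 120 140
```

```text
5.9 [602.6 228.1 104.7] shift mm [ 0.6  2.  -1.3] frac [ 0.0012  0.004  -0.0025] turn frac [-0.0037  0.0008 -0.0003] F [-0.7 -0.4 -0.5] w 85.6
```

View pics/b4.png

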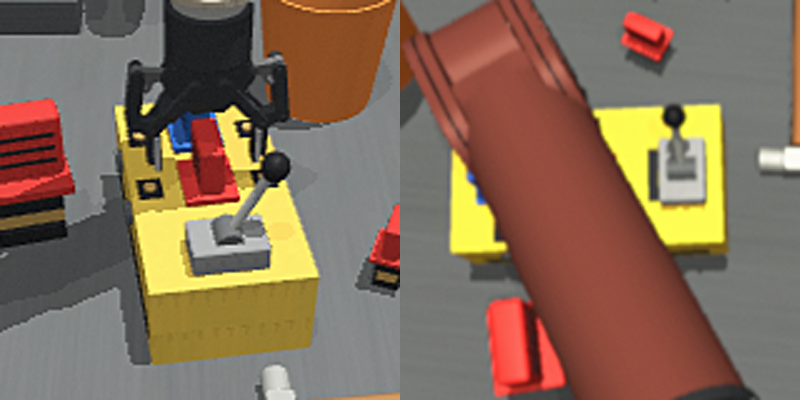

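The fingers straddle the red bar (about (210, 150)), clear of the blue plug. Closing.

>>> play_rows(
  rows=[
    [0, 0.003, 0, 0, 0, 0],
    [0, 0, 0, 0, 0, 0],
    [0, 0, 0, 0, 0, 0],
    [0, 0, 0, 0, 0, 0],
    [0, 0, 0, 0, 0, 0],
    [0, 0, 0, 0, 0, 0],
    [0, 0, 0, 0, 0, 0],
    [0, 0, 0, 0, 0, 0],
  ],
  jaw=0,
)

```text
t: 6.67
ee_pos: [606.1, 229.9, 109.5]
eef_rot: [[-0.134, 0.991, 0.001], [0.991, 0.134, 0.0], [0.0, 0.001, -1.0]]
wrist_force: [-2.1, -0.5, 4.7]
grip_width: 23.3
```

>>> play_rows(
  rows=[
    [0, 0, 0, 0, 0, 0],
    [0, 0, 0, 0, 0, 0],
    [0, 0, 0, 0, 0, 0],
  ],
)

```text
t: 6.92
ee_pos: [606.1, 229.9, 109.5]
eef_rot: [[-0.134, 0.991, 0.001], [0.991, 0.134, 0.0], [0.0, 0.001, -1.0]]
wrist_force: [-1.4, -0.6, 6.7]
grip_width: 23.5
```

Gripped at 23.4 mm, which matches the 24 mm bar. Pulling straight up.

>>> play_rows(
  rows=[
    [0, 0, -0.006, 0, 0, 0],
    [0, 0, -0.006, 0, 0, 0],
    [0, 0, -0.006, 0, 0, 0],
    [0, 0, -0.006, 0, 0, 0],
  ],
)

```text
t: 7.25
ee_pos: [605.0, 229.0, 119.5]
eef_rot: [[-0.134, 0.991, -0.003], [0.991, 0.134, -0.001], [-0.001, -0.003, -1.0]]
wrist_force: [-0.3, -0.6, -9.8]
grip_width: 23.3
```

>>> play_rows(
  rows=[
    [0, 0, -0.012, 0, 0, 0],
    [0, 0, -0.014, 0, 0, 0],
    [0, 0, -0.016, 0, 0, 0],
    [0, 0, -0.02, 0, 0, 0],
    [0, 0, -0.03, 0, 0, 0],
    [0, 0, -0.03, 0, 0, 0],
    [0, 0, -0.03, 0, 0, 0],
    [0, 0, 0, 0, 0, 0],
  ],
)

```text
t: 7.92
ee_pos: [607.7, 231.0, 202.0]
eef_rot: [[-0.134, 0.991, 0.006], [0.991, 0.134, 0.003], [0.002, 0.007, -1.0]]
wrist_force: [0.2, 0.6, -2.3]
grip_width: 22.9
```

```bash
python3 -c "
from go import *
delta(606,-165,220,89.3)"; python3 snap.py 5 200 40 120 140
```

```text
7.9167 [607.7 231.  202. ] shift mm [-392.1  -54.6  -19. ] frac [-0.7843 -0.1091 -0.0381] turn frac [ 0.0042 -0.0013  0.0933] F [ 0.2  0.6 -2.3] w 22.9
```

View pics/b5.png

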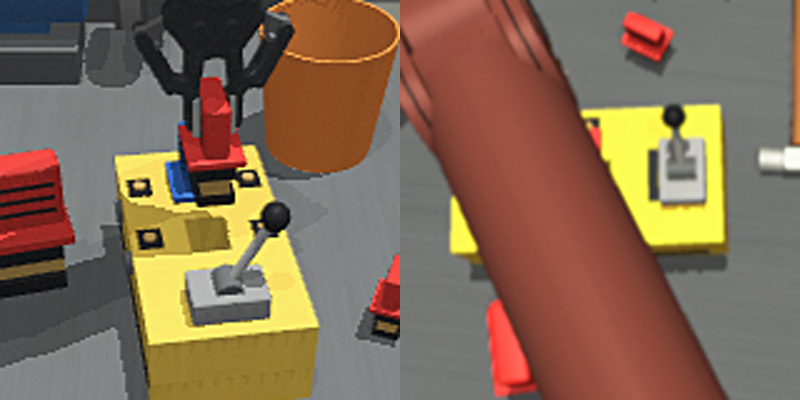

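The plug is out, foot about 138 mm high, and blue is still seated. I'll raise it above the lever ball first, then cross to the tray.

>>> play_rows(
  rows=[
    [0, 0, -0.03, 0, 0, 0],
    [0, 0, -0.04, 0, 0, 0],
    [0, 0, -0.04, 0, 0, 0],
    [0, 0, -0.04, 0, 0, 0],
    [0, 0, -0.04, 0, 0, 0],
    [0, 0, -0.02, 0, 0, 0],
    [0, 0, 0, 0, 0, 0],
  ],
)

```text
t: 8.6
ee_pos: [606.5, 230.2, 303.6]
eef_rot: [[-0.134, 0.991, 0.003], [0.991, 0.134, 0.001], [0.001, 0.003, -1.0]]
wrist_force: [0.2, 0.6, -3.0]
grip_width: 23.0
```

>>> play_rows(
  rows=[
    [-0.04, -0.006, 0, 0, 0, 0.012],
    [-0.06, -0.01, 0, 0, 0, 0.012],
    [-0.065, -0.01, 0, 0, 0, 0.012],
    [-0.065, -0.01, 0, 0, 0, 0.012],
    [-0.065, -0.01, 0, 0, 0, 0.012],
    [-0.065, -0.01, 0, 0, 0, 0.012],
    [-0.065, 0, 0, 0, 0, 0.012],
    [-0.065, 0, 0, 0, 0, 0.01],
  ],
)

```text
t: 9.27
ee_pos: [592.9, -18.7, 300.0]
eef_rot: [[0.015, 1.0, -0.002], [1.0, -0.015, -0.0], [-0.0, -0.002, -1.0]]
wrist_force: [0.4, 0.2, -2.5]
grip_width: 23.5
```

```bash
python3 -c "
from go import *
delta(608,-166,110,89.3)"
```

```text
9.2667 [592.9 -18.7 300. ] shift mm [-147.    17.6  190. ] frac [-0.294   0.0352  0.38  ] turn frac [-0.0013  0.0001 -0.0015] F [ 0.4  0.2 -2.5] w 23.5
```

>>> play_rows(
  rows=[
    [-0.06, 0.007, 0, 0, 0, 0],
    [-0.06, 0.007, 0, 0, 0, 0],
    [-0.06, 0.007, 0, 0, 0, 0],
    [-0.05, 0.007, 0, 0, 0, 0],
    [-0.03, 0.007, 0, 0, 0, 0],
    [0, 0, 0, 0, 0, 0],
    [0, 0, 0.05, 0, 0, 0],
    [0, 0, 0.06, 0, 0, 0],
  ],
)

```text
t: 9.93
ee_pos: [610.9, -145.8, 247.5]
eef_rot: [[0.012, 1.0, 0.004], [1.0, -0.012, 0.0], [0.0, 0.004, -1.0]]
wrist_force: [1.2, -0.4, -2.7]
grip_width: 23.6
```

>>> play_rows(
  rows=[
    [0, 0, 0.06, 0, 0, 0],
    [0, 0, 0.06, 0, 0, 0],
    [0, 0, 0.06, 0, 0, 0],
    [0, 0, 0.04, 0, 0, 0],
    [0, 0, 0.02, 0, 0, 0],
    [0, 0, 0, 0, 0, 0],
    [0, 0, 0, 0, 0, 0],
  ],
)

```text
t: 10.52
ee_pos: [609.8, -146.2, 127.0]
eef_rot: [[0.012, 1.0, -0.0], [1.0, -0.012, 0.001], [0.001, -0.0, -1.0]]
wrist_force: [0.4, -0.2, -2.3]
grip_width: 23.3
```

```bash
python3 -c "
from go import *
delta(608,-166,75,89.3)"; python3 snap.py 6 210 240 280 150
```

```text
10.5167 [ 609.8 -146.2  127. ] shift mm [-19.8  -1.5  52. ] frac [-0.0396 -0.003   0.1041] turn frac [-0.0001 -0.0004 -0.0001] F [ 0.4 -0.2 -2.3] w 23.3
```

View pics/b6.png

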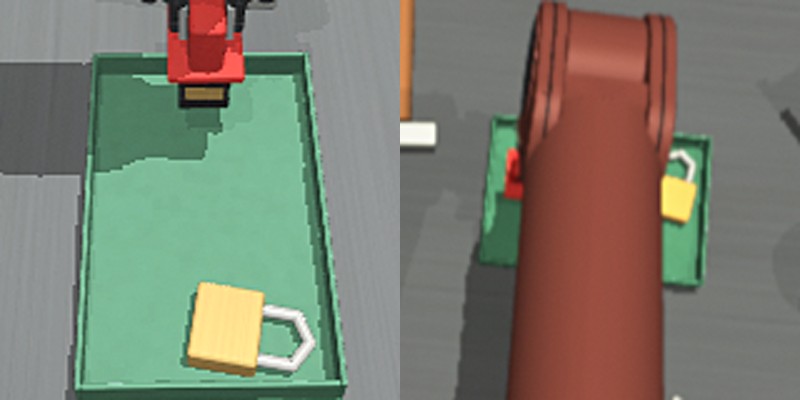

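The plug hangs upright above the +y half, with the padlock well clear at the crop's (225, 325). I'll shift 20 mm and lower.

>>> play_rows(
  rows=[
    [-0.02, 0, 0, 0, 0, 0],
    [-0.02, -0.003, 0, 0, 0, 0],
    [0, 0, 0.02, 0, 0, 0],
    [0, 0, 0.03, 0, 0, 0],
    [0, 0, 0.03, 0, 0, 0],
    [0, 0, 0.02, 0, 0, 0],
    [0, 0, 0, 0, 0, 0],
    [0, 0, 0, 0, 0, 0],
  ],
)

```text
t: 11.28
ee_pos: [607.4, -167.3, 76.3]
eef_rot: [[0.014, 1.0, -0.001], [1.0, -0.014, 0.0], [0.0, -0.001, -1.0]]
wrist_force: [0.5, -0.4, -3.0]
grip_width: 23.4
```

>>> play_rows(
  rows=[
    [0, 0, 0.004, 0, 0, 0],
    [0, 0, 0.004, 0, 0, 0],
    [0, 0, 0, 0, 0, 0],
  ],
)

```text
t: 11.53
ee_pos: [608.1, -167.1, 73.1]
eef_rot: [[0.013, 1.0, 0.001], [1.0, -0.013, -0.0], [-0.0, 0.001, -1.0]]
wrist_force: [0.4, 0.3, -1.7]
grip_width: 23.2
```

>>> play_rows(
  rows=[
    [0, 0, 0.004, 0, 0, 0],
    [0, 0, 0.002, 0, 0, 0],
    [0, 0, 0, 0, 0, 0],
  ],
)

```text
t: 11.78
ee_pos: [607.7, -167.1, 69.7]
eef_rot: [[0.013, 1.0, -0.0], [1.0, -0.013, 0.0], [0.0, -0.0, -1.0]]
wrist_force: [0.4, -0.2, -1.7]
grip_width: 23.8
```

>>> play_rows(
  rows=[
    [0, 0, 0.003, 0, 0, 0],
    [0, 0, 0.002, 0, 0, 0],
    [0, 0, 0, 0, 0, 0],
  ],
)

```text
t: 12.03
ee_pos: [608.0, -167.1, 67.5]
eef_rot: [[0.013, 1.0, 0.0], [1.0, -0.013, -0.0], [-0.0, 0.0, -1.0]]
wrist_force: [-0.9, 0.1, -0.2]
grip_width: 23.3
```

>>> play_rows(
  rows=[
    [0, 0, 0.003, 0, 0, 0],
    [0, 0, 0, 0, 0, 0],
    [0, 0, 0, 0, 0, 0],
  ],
)

```text
t: 12.28
ee_pos: [608.0, -167.1, 67.5]
eef_rot: [[0.013, 1.0, 0.001], [1.0, -0.013, -0.001], [-0.0, 0.001, -1.0]]
wrist_force: [-5.7, 1.1, 12.2]
grip_width: 23.5
```

```bash
python3 snap.py 7 210 240 280 150
```

```text
(no output)
```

View pics/b7.png

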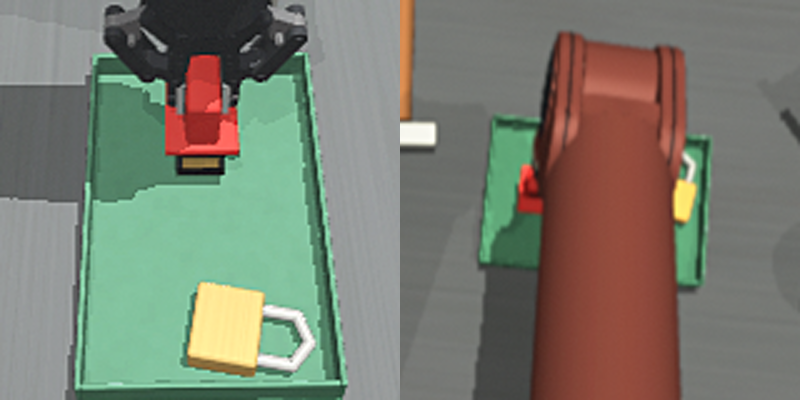

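Foot is on the floor (12 N upward at TCP 67.5, as predicted). Releasing and lifting away.

>>> play_rows(
  rows=[
    [0, 0, 0, 0, 0, 0],
    [0, 0, 0, 0, 0, 0],
    [0, 0, 0, 0, 0, 0],
    [0, 0, 0, 0, 0, 0],
    [0, 0, 0, 0, 0, 0],
    [0, 0, 0, 0, 0, 0],
  ],
  jaw=0.8,
)

```text
t: 12.88
ee_pos: [607.8, -167.1, 65.7]
eef_rot: [[0.013, 1.0, -0.0], [1.0, -0.013, 0.0], [0.0, -0.0, -1.0]]
wrist_force: [1.0, -0.1, 0.1]
grip_width: 68.3
```

>>> play_rows(
  rows=[
    [0, 0, -0.01, 0, 0, 0],
    [0, 0, -0.02, 0, 0, 0],
    [0, 0, -0.04, 0, 0, 0],
    [0, 0, -0.06, 0, 0, 0],
    [0, 0, -0.06, 0, 0, 0],
    [0, 0, -0.06, 0, 0, 0],
    [0, 0, -0.06, 0, 0, 0],
    [0, 0, -0.04, 0, 0, 0],
  ],
)

```text
t: 13.55
ee_pos: [608.6, -167.0, 245.5]
eef_rot: [[0.013, 1.0, 0.004], [1.0, -0.013, -0.001], [-0.001, 0.004, -1.0]]
wrist_force: [1.2, 0.3, 0.4]
grip_width: 68.3
```

>>> play_rows(
  rows=[
    [0, -0.07, 0, 0, 0, 0],
    [0, -0.07, 0, 0, 0, 0],
    [0, -0.07, 0, 0, 0, 0],
    [0, -0.06, 0, 0, 0, 0],
    [0, 0, 0, 0, 0, 0],
    [0, 0, 0, 0, 0, 0],
  ],
)

```text
t: 14.05
ee_pos: [472.0, -165.7, 242.4]
eef_rot: [[0.015, 1.0, 0.002], [1.0, -0.015, -0.002], [-0.002, 0.002, -1.0]]
wrist_force: [1.1, -0.1, 0.3]
grip_width: 68.2
```

```bash
python3 - <<'E'
from rig import bot
import cv2,pickle,numpy as np
o=[]
for n in("side","top"):
    c=bot.capture(n);pickle.dump(c,open(n+"8.pkl","wb"));i=c["image"][:,:,::-1]
    o.append(cv2.resize(i[80:400,200:400] if n=="side" else i[120:300,120:420],None,fx=1.8 if n=="side" else 1.4,fy=1.8 if n=="side" else 1.4))
H=max(a.shape[0] for a in o);o=[cv2.copyMakeBorder(a,0,H-a.shape[0],0,0,0) for a in o];cv2.imwrite("pics/b8.png",np.hstack(o))
E
```

```text
(no output)
```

View pics/b8.png

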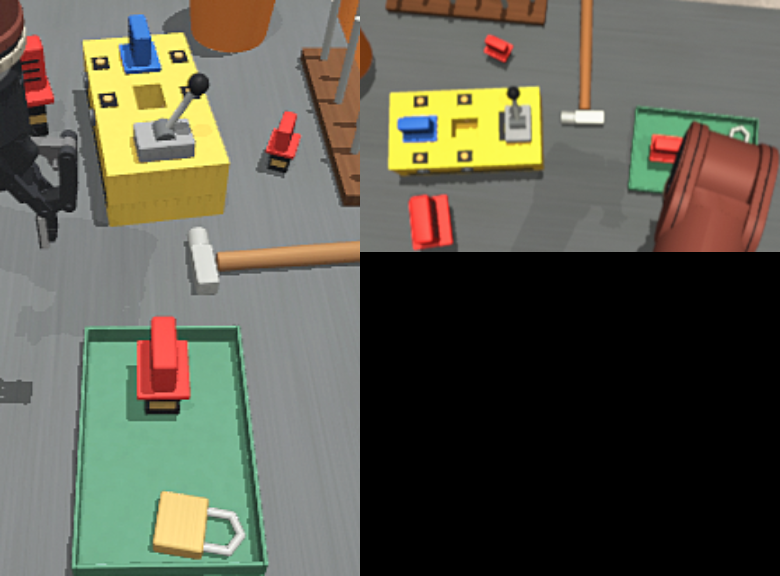

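```bash
python3 - <<'E'
import pickle,cv2,numpy as np
from rig import bot
for k in"08":
    im=cv2.cvtColor(pickle.load(open(f"side{k}.pkl","rb"))["image"],cv2.COLOR_RGB2HSV)
    m=cv2.inRange(im,(100,120,50),(125,255,255))[85:125,255:300]
    y,x=np.nonzero(m);print("blue",x.mean()+255,y.mean()+85,y.min()+85,len(x))
    m=cv2.inRange(im,(15,80,100),(28,200,255))[345:395,270:345];y,x=np.nonzero(m);print("padlock",x.mean(),y.mean(),len(x))
print(bot.hand_in())
E
```

```text
blue 275.0364741641337 103.27355623100304 88 329
padlock 30.003194888178914 26.177848775292865 939
blue 277.11546391752574 106.51340206185567 88 485
padlock 29.96518987341772 26.332278481012658 948
the job is handed in; nothing more can be done
None
```

The power box is locked out and the job is handed in, at about 14 s of the 64 s allowed. It returns no verdict, so the checks below are my own.

I pushed the lever over to its off stop with the closed fingers. Then I pulled the red plug straight up, carried it over the lever, and stood it on its foot in the empty half of the tray.

**Last checks before handing in:**
- **Lever:** it leans fully away from the robot. At the stop it pushed back with about 27 N, and the ball's image position fits about 1.0 rad.
- **Red plug:** it stands upright and released in the tray, about 55 mm from the tray centre on the side away from the padlock. The foot met the floor where predicted.
- **Blue plug:** the top edge sits on the same image row (88) as at the start. Its visible area grew from 329 to 485 pixels, so its centre shifted by 2 to 3 pixels; I put this down to the red plug no longer hiding its flange.
- **Padlock:** unmoved to within 0.2 pixel.
- **Robot:** clear of everything at the end.

I checked the other bench items only by eye, in cropped views that did not show all of them. The box, hammer and loose red plugs looked unmoved. The jar, wrench and rings were outside those views, and only part of the bucket was in frame.

No check failed. My automatic mask for the ball was contaminated by the dark gripper, so I read the ball position from the image by eye instead.

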